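Vent the degassing pot and take off its lid

ROBOT

A 6-joint arm with a two-finger parallel gripper is mounted at the origin on the work surface. World frame = base frame: x ahead of the robot, y to its left, z up, the work surface at z = 0. Lengths are in m, angles in degrees, forces in N, time in s.
With the tool pointing down it reaches from about 0.375 to 0.75 m from the base axis. Payload 9 kg.
Tool frame: the origin (TCP) lies where the fingers leave the gripper's body, on its centre line; the fingertips stand 73 mm ahead of it and the grasp point (between the pads) lies 54 mm ahead of it (robot.tip_reach is the distance from the TCP to the fingertips, in m); z points along the fingers, y is the direction in which the jaws open and shut (so a half turn about z gives the same grasp; the last joint's range is limited). The gripper opens to 85 mm and grips with 20 to 120 N. Pads are 22 mm wide; open, the fingers measure 114 mm over their backs; the gripper's body (76 mm by 85 mm) begins 54 mm behind the grasp point. The pads swing forward as they close: fully open they stand 13 mm farther back than shut.
Start: joints at [54.276, 5.964, 5.575, 89.605, 0, 77.527], TCP at [0.237, 0.551, 0.304] pointing down, gripper open.
Joint ranges: [-171.21, 171.21], [-48.23, 106.86], [-62.78, 66.21], [-105.2, 120.99], [-86.42, 89.51], [-180, 180]. Speed limits (degrees/s): [127.2, 127.2, 147.25, 180, 180, 180].

INTERFACE

Orientations are given as [roll, pitch, yaw] about the fixed x, y, z axes, in that order (R = Rz(yaw) Ry(pitch) Rx(roll)).
In Python, from plant import robot gives the robot as it stands. Calls block until the motion is done:
- robot.move_pose(position, orientation): joint-space move of the TCP to a pose.
- robot.line_to(position, vel=0.15, rotation=None, guard=None): straight line of the TCP; rotation=None keeps the orientation; vel is the mean speed in m/s. With guard (N) it stops when the force on the tool has changed by that much, and returns True; else False.
- robot.goto_joints(angles): joint-space move.
- robot.set_gripper(opening): finger opening in m; the grip force is fixed at half the most; returns when the fingers have stopped.
- robot.pause(seconds).
- robot.ik(position, orientation): joint angles nearest the present ones, or None.
- robot.observe(): the state.
- robot.grab_frame(name): name is "scene" or "top" or "wrist"; returns the picture (420x560x3 uint8, blue, green, red); there is no depth.
- robot.get_calibration(name): a dict with "vertical_fov" (degrees; the focal length in pixels is half the picture's height over the tangent of half this angle, whatever the lens; pixels are square), "cx", "cy" (the principal point, pixels), "rvec" (rotation vector, rad) and "tvec" (3), from world to camera coordinates, as OpenCV has them. Camera axes: x right, y down, z forward; pixel columns grow to the right and rows downward; lengths in m; the calibration is good to about 2 mm. A picture is of the moment at which its call begins: read the wrist's pose just before it. get_calibration takes no time and is no camera call; for the wrist camera it gives the pose at the moment of the call.
A pose or a line that the arm cannot do raises robot.IKError and nothing moves.
- robot.job_done(): hands the job in, once; it reports no verdict.
The state is a dict: "time": time; "q": joint angles; "qvel": joint speeds; "joint_torque": joint torques, N m; "tool_pos": TCP position; "tcp_rot": TCP orientation; "ft_force": force on the tool from outside, world axes, zero at the start; "torque": the same for the moment, N m; "gripper_width": finger opening in m.
Only numpy, scipy, OpenCV 4.12 (cv2) and the standard library are available. Lean on these libraries where they do the work, as an engineer would, in place of code of your own. Each camera call takes 0.05 s, during which the arm holds its last target.

TASK

The vent valve of the small vacuum degassing pot has seized: break its round knob loose with a short firm twist anticlockwise, then keep turning until it comes up against its stop and hold it snugly there for a moment to be sure, without wrenching the valve's rubber mount at either point. Only then lift the pot's lid off by its knob and set it down gently, right way up, in the middle of the plywood board over the pencilled ring, leaving the other things on the bench where they are.

Things in the scene. Friction and masses are not known exactly. Their poses are not given: they have to be found in the camera images.
- degasser: Fixed unit: aluminium base plate 160 x 300 x 12 mm carrying, 70 mm to its -y side, a round steel pot (120 mm outside, rim flange 132 mm wide at 106 mm height) and, 75 mm to its +y side, the vent valve on an upright brass riser that rises from a grey drum 112 mm wide, top at 70 mm; a level brass pipe at 50 mm joins them. Origin: centre of the plate's underside, on the bench; z up. Place and yaw vary.
- vent_knob (a point): Centre of the vent knob: round, fluted, black, 50 mm across the flutes (47 mm over the body), 34 mm tall, axis upright, on the brass riser; underside at 124 mm, top at 158 mm, this point at 141 mm above the bench. Below it is a brass collar 43 mm wide. A raised rib on top points along the knob's +x axis. It stays in place when turned.
- vent (a joint): Turn of the vent knob, rad: 0 shut, as it starts; grows anticlockwise seen from above (opening). Seized: it yields only at 0.5 to 0.6 N m, lets go all at once and is loose beyond 0.25 rad; from there it turns freely (under 0.1 N m). A hard stop, inside and unseen, ends the turn at an angle that varies between 1.6 and 2.2 rad. The knob stays where it is left.
- riser (a joint): Elastic twist of the valve's riser in its rubber mount about the knob's axis, rad: 0 at rest, positive anticlockwise; 8 N m per rad, so it shows the torque on the knob (0.6 N m is 0.075 rad). A snug hold at the stop is 0.03 rad or more (0.25 N m) for a quarter of a second; above 0.14 rad (1.1 N m), either way, the mount is spoilt.
- lid_knob (a point): Centre of the grip knob of the pot's loose lid: plain, black, 27 mm across, 28 mm tall, on the middle of an aluminium disc 128 mm across, 9 mm thick (lid 0.3 to 0.55 kg). It is 36 mm above the lid's lowest face, 21 mm above the disc's top; at 136 mm height on the pot. Under the disc a step, 92 mm wide, 6 mm deep, sits in the pot's 108 mm mouth. Held by vacuum until the vent is open.
- board_top (a point): Middle of the top face of a fixed plywood board 210 x 210 x 12 mm with strips of masking tape on two edges and a pencilled ring 132 mm across drawn about this point, 12 mm above the bench. A lid standing on it has its knob centre 36 mm above this point.
- board: The same plywood board; origin at the centre of its underside.
- lid: The same lid; origin at the centre of its lowest face (underside of the step), z up.
- slip_jar: Bystander: closed jar of brown slip, 72 mm wide, 115 mm tall; origin under its centre.
- spare_jar: Bystander: small glass jar with white cap, 60 mm wide, 85 mm tall; origin under its centre.
- spatula: Bystander: spatula 190 mm long lying on the bench.
- brush: Bystander: brush 180 mm long lying on the bench.
- beaker: Bystander: open glass beaker 68 mm wide, 85 mm tall; origin under its centre.
- slide_tray: Bystander: white tray for glass slides 85 x 60 x 30 mm; origin under its centre.
- weight: Bystander: brass weight 38 mm wide, 35 mm tall; origin under its centre.
Things that resemble listed ones, but are neither listed nor needed, are in the scene too. There is more than one size of the lid; the job needs the middle-sized.

How it is judged (in metres and radians):
On the way, in this order (a step that is already met when the one before it is completed fails the run):
1. the seized knob is broken loose (turned more than 0.25 rad) (value of joint vent above 0.25 rad), for 0.1 s.
2. the knob is turned on to its stop and held snugly against it (riser twisted more than 0.025 rad) (value of joint vent above 1.4 rad and value of joint riser above 0.025 rad), for 0.15 s.
3. the lid is lifted clear of the pot (height (world z) of lid_knob above 0.16 m), for 0.1 s.
At the end, for the whole second after the job is handed in: The vent is open (knob beyond 1.4 rad); the lid lies at rest on the plywood board, right way up and level (within 0.06 rad), its centre within 30 mm of the board's middle, its underside within 4 mm of the board's top face, and released (value of joint vent above 1.4 rad and horizontal distance between lid and board_top below 0.03 m and z of lid in the frame of board_top between -0.004 and 0.004 m and angle between lid's own z axis and vertical below 0.06 rad and linear speed of lid below 0.01 m/s); the robot touches nothing.
It fails at once if the rubber mount is wrenched (riser twisted more than 0.14 rad either way) (value of joint riser above 0.14 rad or value of joint riser below -0.14 rad).
It fails at once if the lid is pulled off (moved 10 mm) while the vent is not yet open (below 1.4 rad) (distance of lid from where it was at the start of the episode above 0.01 m and value of joint vent below 1.4 rad).
It fails at once if the lid is dropped or banged down (faster than 0.4 m/s within the last 20 mm above the board) (linear speed of lid above 0.4 m/s and z of lid in the frame of board_top below 0.02 m).
It fails at once if another thing on the bench is moved more than 30 mm (distance of any of slip_jar, spare_jar, spatula, brush, beaker, slide_tray, weight from where it was at the start of the episode above 0.03 m).
It also fails if it takes over 61 s, if anything falls off the work surface, if the arm or the gripper's body presses on something with over 40 N, if the wrist force passes 120 N, or if a joint passes its speed limit or range.

## Working session

There is one attempt and no reset: what is moved stays moved. The work goes in short steps, each a Python script; the robot and the scene stay as the last script left them, time stands still between calls to the robot, and variables do not carry over. Pictures are saved under pics/ and viewed, and the job is handed in when it is done.

```bash
ls; mkdir -p pics; python3 - <<'E'
from plant import robot
import cv2
print(robot.observe())
for n in ("scene","top","wrist"):
    c=robot.get_calibration(n); print(n,c)
    cv2.imwrite(f"pics/{n}0.png",robot.grab_frame(n))
E
```

```text
pics
{'time': 0.0, 'q': array([ 5.42757585e+01,  5.99808893e+00,  5.52617807e+00,  8.96065957e+01,
       -8.61181203e-04,  7.75275114e+01]), 'qvel': array([-0.03085846, -0.03120134, -0.04887733, -0.00598964,  0.02410162,
       -0.10311315]), 'joint_torque': array([ 2.33961973e-04, -5.56934702e+01,  5.03645897e+01,  1.70404860e-02,
       -3.82522012e-04,  2.60031122e-06]), 'tool_pos': array([0.23669688, 0.55106031, 0.30311923]), 'tcp_rot': array([-1.79923160e+02, -1.61142726e-02,  1.56748237e+02]), 'ft_force': array([ 0.34107929,  1.07642733, -0.40236828]), 'torque': array([-0.01722391, -0.04770892, -0.01840932]), 'gripper_width': 0.08505188436944129}
scene {'vertical_fov': 50.15159451245892, 'cx': 285.1280190442174, 'cy': 211.47435182909427, 'rvec': array([ 1.8495754 ,  1.40761272, -0.71254043]), 'tvec': array([-0.02571601, -0.20199556,  1.62797421])}
top {'vertical_fov': 46.56876765514893, 'cx': 274.96191518053394, 'cy': 209.76907035956455, 'rvec': array([ 2.1211324 , -2.14920316,  0.16953401]), 'tvec': array([-0.07087587,  0.46312264,  1.61982525])}
wrist {'vertical_fov': 64.05169321570976, 'cx': 279.11264788145354, 'cy': 209.40481549218606, 'rvec': array([-2.3873267 , -1.56990838, -0.25635558]), 'tvec': array([-0.59927106, -0.04002212,  0.38085675])}
```

View pics/scene0.png

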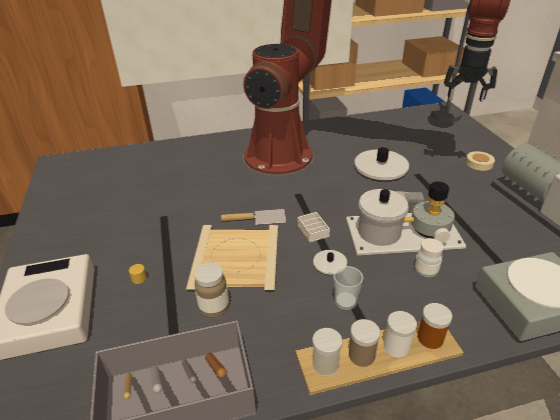

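View pics/top0.png

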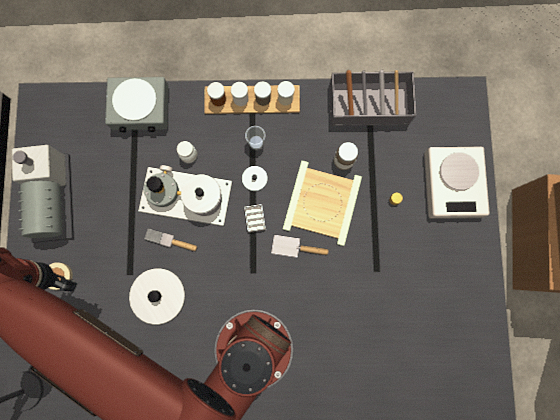

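View pics/wrist0.png

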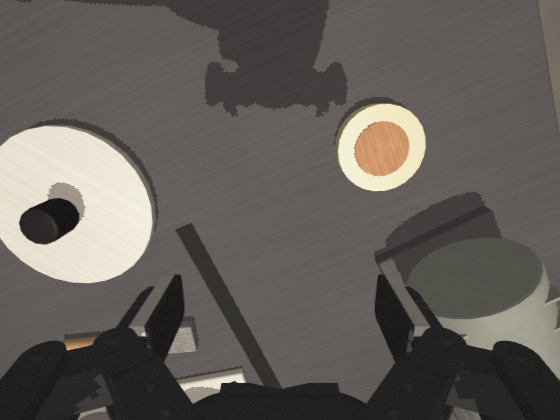

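The top view shows three lids: a large one lying on the bench at top (157,296), a small one at (255,178), and the middle one on the pot at (201,193). In the scene view these are (382,162), (330,262) and (384,205). Black knobs that could be mistaken for each other: the vent knob at top (154,184), the lid knob at (200,193), and the knobs of the spare lids. The vent knob is the one on the brass riser, and the lid I need is the one on the pot. The board is at (322,203). The scale's round plate and the hotplate disc look similar to lids but aren't. Next, close crops.

```bash
cat > h.py <<'E'
import numpy as np, cv2
from plant import robot
def K(c):
    f=210/np.tan(np.radians(c["vertical_fov"])/2)
    return np.array([[f,0,c["cx"]],[0,f,c["cy"]],[0,0,1]])
def ray(c,px):
    R=cv2.Rodrigues(np.array(c["rvec"]))[0]; t=np.array(c["tvec"])
    d=R.T@np.linalg.inv(K(c))@np.array([px[0],px[1],1.]); return -R.T@t,d/np.linalg.norm(d)
def onz(c,px,z):
    o,d=ray(c,px); return o+d*(z-o[2])/d[2]
def proj(c,P):
    return cv2.projectPoints(np.array(P,float).reshape(-1,3),np.array(c["rvec"]),np.array(c["tvec"]),K(c),None)[0].reshape(-1,2)
def tri(cs,pxs):
    A=np.zeros((3,3));b=np.zeros(3);L=[]
    for c,p in zip(cs,pxs):
        o,d=ray(c,p);M=np.eye(3)-np.outer(d,d);A+=M;b+=M@o;L.append((o,d))
    X=np.linalg.solve(A,b)
    return X,[float(np.linalg.norm(np.cross(X-o,d))) for o,d in L]
E
python3 - <<'E'
import cv2,numpy as np
t=cv2.imread("pics/top0.png");s=cv2.imread("pics/scene0.png")
a=cv2.resize(t[160:230,130:240],None,fx=7,fy=7,interpolation=cv2.INTER_CUBIC)
b=cv2.resize(s[175:255,340:470],None,fx=6,fy=6,interpolation=cv2.INTER_CUBIC)
c=cv2.resize(t[150:255,275:370],None,fx=5.5,fy=5.5,interpolation=cv2.INTER_CUBIC)
for n,i in zip("abc",(a,b,c)): cv2.imwrite(f"pics/crop_{n}.png",i); print(i.shape)
E
```

```text
(490, 770, 3)
(480, 780, 3)
(578, 522, 3)
```

View pics/crop_a.png

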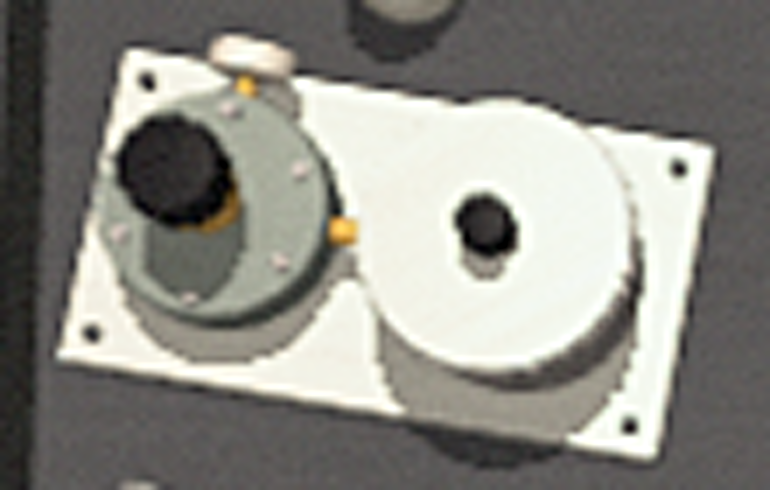

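View pics/crop_b.png

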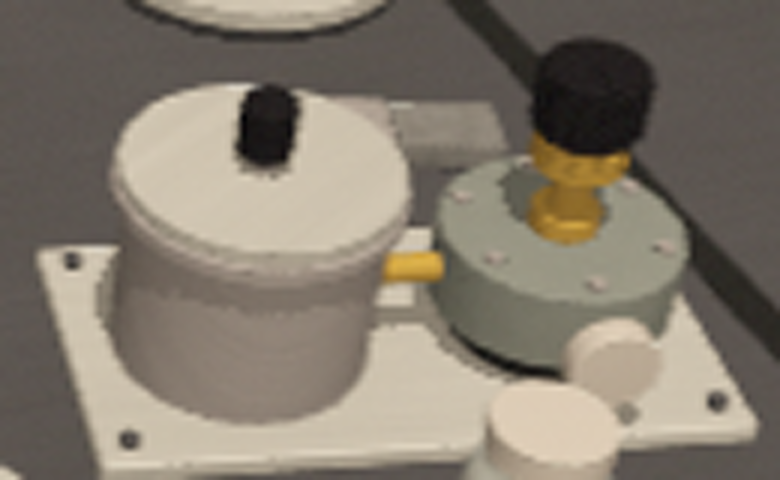

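View pics/crop_c.png

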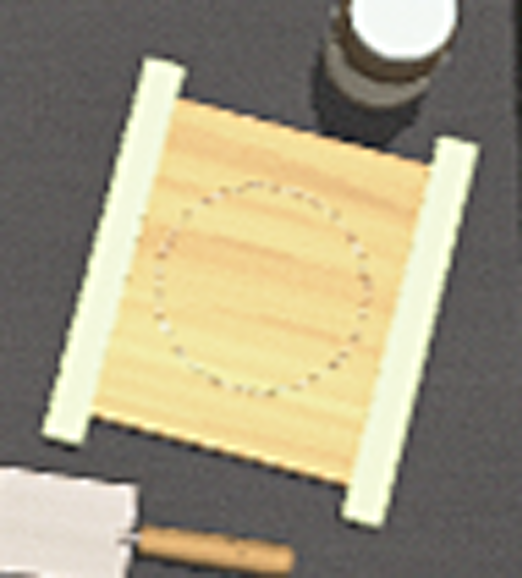

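```bash
cat > m.py <<'E'
from h import *
t=cv2.imread("pics/top0.png");s=cv2.imread("pics/scene0.png")
ct,cs=robot.get_calibration("top"),robot.get_calibration("scene")
def blob(im,x0,y0,x1,y1,th,seed):
    m=(im[y0:y1,x0:x1].max(axis=2)<th).astype(np.uint8)
    n,l,st,ce=cv2.connectedComponentsWithStats(m)
    k=min(range(1,n),key=lambda i:np.hypot(ce[i][0]+x0-seed[0],ce[i][1]+y0-seed[1])+(1000 if st[i][4]<15 else 0))
    c,r=cv2.minEnclosingCircle(cv2.findContours((l==k).astype(np.uint8),0,1)[0][0])
    return ce[k]+[x0,y0],st[k],np.array(c)+[x0,y0]
if __name__=="__main__":
    print("cams",ray(ct,(0,0))[0],ray(cs,(0,0))[0])
    v=[blob(t,144,174,166,194,45,(154,184)),blob(s,425,178,452,203,45,(438,191))]
    l=[blob(t,190,184,212,202,60,(199,192)),blob(s,375,186,395,204,60,(384,196))]
    print(v,l)
    print("vent",tri([ct,cs],[v[0][0],v[1][0]]))
    print("lid",tri([ct,cs],[l[0][0],l[1][0]]))
    # ring
    print("ring",onz(ct,(275+263/5.5,150+288/5.5),.012))
    cor=[(154,60),(480,145),(372,525),(55,440)]
    P=[onz(ct,(275+a/5.5-.4,150+b/5.5-.4),.012) for a,b in cor]; print(np.round(P,3),np.mean(P,0))
E
python3 m.py
```

```text
cams [ 0.19459313 -0.08127719  1.67298157] [ 1.37751734 -0.33138214  0.82728193]
[(array([154.08196721, 184.42622951]), array([  3,   3,  16,  15, 122], dtype=int32), array([154.71428585, 184.0714283 ])), (array([437.48916409, 190.59442724]), array([  0,   4,  24,  19, 323], dtype=int32), array([436., 190.]))] [(array([198.81395349, 192.27906977]), array([ 5,  4,  9,  9, 43], dtype=int32), array([199., 192.])), (array([384.10679612, 195.61165049]), array([  5,   3,   9,  14, 103], dtype=int32), array([384. , 195.5]))]
vent (array([0.53186366, 0.30784272, 0.1412499 ]), [0.002204706659118064, 0.0022047066591180504])
lid (array([0.50594688, 0.16560628, 0.13514852]), [0.0012809170620594874, 0.0012809170620594855])
ring [ 0.49000682 -0.24259968  0.012     ]
[[ 0.64  -0.176  0.012]
 [ 0.582 -0.381  0.012]
 [ 0.341 -0.304  0.012]
 [ 0.397 -0.109  0.012]] [ 0.49001091 -0.24271407  0.012     ]
```

Triangulated from the two fixed views, the vent knob centre is at z = 0.141 and the lid knob at z = 0.135. Their separation of 0.145 m also agrees with the text. Next I move above the vent knob and refine with the wrist camera.

```bash
python3 - <<'E'
from h import *
c=robot.get_calibration("wrist");o=robot.observe()
from scipy.spatial.transform import Rotation as Ro
R=Ro.from_euler("xyz",o["tcp_rot"],degrees=True).as_matrix()
cam=ray(c,(280,210))
print("cam in tool",R.T@(cam[0]-o["tool_pos"]),"axis",R.T@cam[1],robot.tip_reach)
q=np.array(o["q"])
for yaw in (70,80,90,-100,-110): print(yaw,robot.ik([.532,.308,.27],[180,0,yaw]))
E
```

```text
cam in tool [ 0.08291179  0.00010152 -0.06948507] axis [-0.32219441  0.00170257  0.94667199] 0.0726
70 [ 17.89784091   8.2928212    4.55593314  86.26311194   0.
 127.89784091]
80 [ 17.89784091   8.2928212    4.55593314  86.26311194   0.
 117.89784091]
90 [ 17.89784091   8.2928212    4.55593314  86.26311194   0.
 107.89784091]
-100 [ 17.89784091   8.2928212    4.55593314  86.26311194   0.
 -62.10215909]
-110 [ 17.89784091   8.2928212    4.55593314  86.26311194   0.
 -52.10215909]
```

```bash
python3 - <<'E'
from h import *
t0=robot.observe()["time"]
robot.move_pose([.532,.308,.31],[180,0,60])
o=robot.observe();print(o["time"]-t0,o["q"],o["tool_pos"])
c=robot.get_calibration("wrist");im=robot.grab_frame("wrist");cv2.imwrite("pics/w1.png",im)
np.save("w1.npy",c,allow_pickle=True)
print(proj(c,[[.532,.308,.158],[.506,.1656,.150]]))
E
```

```text
1.425 [1.79719072e+01 8.65478909e+00 9.10849391e+00 9.04614223e+01
 1.40492090e-02 1.37852233e+02] [0.53148063 0.30870775 0.31001917]
[[281.16444439 220.03524713]
 [337.61548358 366.05923731]]
```

View pics/w1.png

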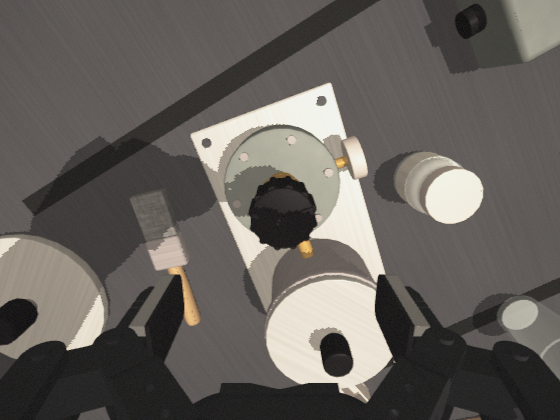

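The wrist view shows the fluted vent knob at about (284,213), where the prediction fell, and the lid knob at (337,355). Both match my choice. I'll refine the knob from this view.

```bash
python3 - <<'E'
from m import *
im=cv2.imread("pics/w1.png"); c=np.load("w1.npy",allow_pickle=True).item()
cv2.imwrite("pics/w1c.png",cv2.resize(im[160:270,220:390],None,fx=4.5,fy=4.5,interpolation=cv2.INTER_CUBIC))
b=blob(im,240,170,330,255,45,(284,213)); print(b)
v=[blob(t,144,174,166,194,45,(154,184))[0],blob(s,425,178,452,203,45,(438,191))[0]]
print(tri([ct,cs,c],v+[b[0]])); print(onz(c,b[2],.141),onz(c,b[0],.141))
print("pred knob sil:",proj(c,[[.532,.308,.141]]))
l=blob(im,315,325,362,378,45,(337,355)); print(l)
lv=[blob(t,190,184,212,202,60,(199,192))[0],blob(s,375,186,395,204,60,(384,196))[0]]
print(tri([ct,cs,c],lv+[l[0]]),onz(c,l[0],.136))
E
```

```text
(array([281.07852624, 216.9802754 ]), array([   9,    6,   67,   73, 2687], dtype=int32), array([282.14974594, 212.12944031]))
(array([0.53155396, 0.30667842, 0.1426648 ]), [0.002918770849747658, 0.0019853230091668706, 0.0017997251102035948])
[0.53274958 0.30757665 0.141     ] [0.53012071 0.30461758 0.141     ]
pred knob sil: [[281.00462484 212.13991098]]
(array([335.32702419, 353.85068349]), array([  5,   8,  32,  43, 951], dtype=int32), array([335.86000061, 353.94000053]))
(array([0.50611219, 0.16545108, 0.13539508]), [0.0013336856940473333, 0.0012532925562783606, 0.00022261116576153953]) [0.5063969  0.16576334 0.136     ]
```

View pics/w1c.png

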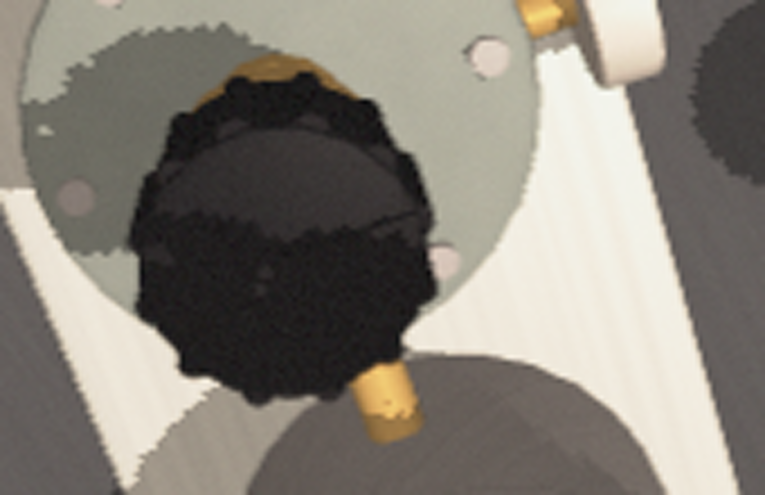

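```bash
python3 - <<'E'
from h import *
p=[.5325,.3075]
robot.line_to(p+[.24],vel=.15)
print(robot.line_to(p+[.197],vel=.06,guard=8))
o=robot.observe();print(o["time"],o["tool_pos"],o["tcp_rot"],o["ft_force"],o["torque"])
robot.set_gripper(0.03); robot.pause(.2)
o=robot.observe();print(o["time"],o["gripper_width"],o["tool_pos"],o["tcp_rot"],o["ft_force"],o["torque"],o["q"])
cv2.imwrite("pics/s1.png",robot.grab_frame("scene")[130:280,330:500].repeat(4,0).repeat(4,1))
E
```

```text
False
3.1083 [0.53264947 0.30755757 0.1973499 ] [ 1.79982558e+02 -2.07516383e-02  5.99997266e+01] [0.4655889  1.07749818 0.01261563] [ 0.02214056 -0.02956841 -0.02376234]
3.7583 0.04568743529699366 [0.53318424 0.30727535 0.19784106] [ 1.79898945e+02 -4.09338734e-02  5.99782713e+01] [ 2.21659314 -2.59944902  4.56080576] [-0.71642561 -0.53723541 -0.01506865] [ 1.78157094e+01  8.89784863e+00 -2.28254054e+00  7.87214369e+01
 -4.74302943e-02  1.37837434e+02]
```

View pics/s1.png

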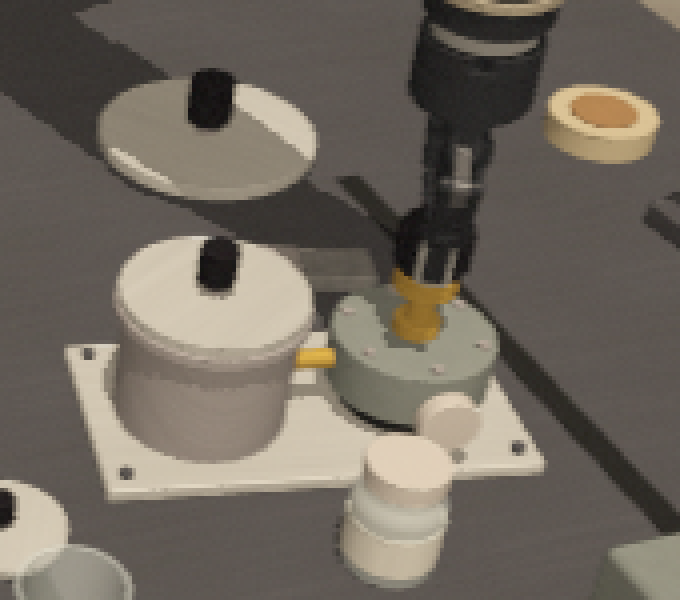

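The scene crop shows the fingers holding the knob above the brass collar, with a measured width of 45.7 mm, so the grip is on the knob body. Next is the twist, in small steps while I watch the torque.

```bash
python3 - <<'E'
from h import *
q=robot.ik([.5325,.3075,.197],[180,0,60]); q=np.array(q); np.save("qgrip.npy",q)
t=0; pk=0
for i in range(1,17):
    qq=q.copy(); qq[5]-=i*1.0; robot.goto_joints(qq)
    o=robot.observe(); t=o["torque"][2]-0.0; pk=max(pk,abs(t))
    print(i,round(o["time"],2),round(o["q"][5],2),np.round(o["torque"],3),np.round(o["ft_force"],1),round(o["gripper_width"],4))
    if abs(t)>.85: print("HIGH");break
    if pk>.45 and abs(t)<.25: print("LOOSE");break
E
```

```text
1 4.06 136.83 [-0.658 -0.528 -0.064] [ 2.9 -4.2  6. ] 0.0458
2 4.31 135.84 [-0.689 -0.451 -0.09 ] [ 2.5 -3.4  6.2] 0.0459
3 4.56 134.85 [-0.603 -0.4   -0.203] [ 2.2 -3.4  6.1] 0.0456
4 4.81 133.85 [-0.592 -0.365 -0.313] [ 2.2 -4.7  6.6] 0.0458
5 5.06 132.86 [-0.57  -0.311 -0.292] [ 2.7 -3.7  5.8] 0.0452
6 5.31 131.86 [-0.523 -0.268 -0.406] [ 2.6 -3.9  6.2] 0.0456
7 5.56 130.87 [-0.525 -0.172 -0.491] [ 1.7 -4.5  6.1] 0.0456
8 5.81 129.87 [-0.514 -0.135 -0.528] [ 3.4 -4.7  6.4] 0.0457
9 6.06 128.87 [-0.523 -0.233 -0.476] [ 3.6 -4.6  6.8] 0.0459
10 6.31 127.86 [-0.601 -0.385 -0.403] [ 2.2 -4.4  5.3] 0.0455
11 6.56 126.84 [-0.65  -0.134 -0.108] [ 4.6 -3.2  6.1] 0.0459
LOOSE
```

```bash
python3 - <<'E'
from h import *
q=np.load("qgrip.npy")
for a in (14,18,24,32,40,50,60,70,80):
    qq=q.copy(); qq[5]-=a; robot.goto_joints(qq)
    o=robot.observe()
    print(a,round(o["time"],2),round(o["q"][5],2),np.round(o["torque"],3),np.round(o["ft_force"],1),round(o["gripper_width"],4))
    if abs(o["torque"][2])>.5: print("HIGH");break
cv2.imwrite("pics/w2.png",robot.grab_frame("wrist"))
E
```

```text
14 6.81 123.82 [-0.645 -0.115 -0.003] [ 4.3 -3.7  5.8] 0.0455
18 7.06 119.8 [-0.733 -0.546  0.059] [ 3.7 -3.4  5.4] 0.0458
24 7.31 113.79 [-0.683 -0.671  0.001] [ 3.3 -4.1  5.2] 0.0456
32 7.57 105.78 [-0.81  -0.708  0.084] [ 3.2 -3.7  5. ] 0.0454
40 7.83 97.78 [-0.752 -0.725  0.025] [ 1.7 -3.6  5.5] 0.0455
50 8.12 87.79 [-0.753 -0.842  0.013] [ 4.5 -2.5  4.3] 0.0456
60 8.41 77.79 [-0.705 -0.83   0.007] [ 4.6 -3.8  5.4] 0.0454
70 8.7 67.79 [-0.751 -0.961  0.038] [ 5.6 -2.2  4.3] 0.0455
80 8.99 57.79 [-0.619 -0.949 -0.044] [ 5.  -3.3  4.7] 0.0451
```

View pics/w2.png

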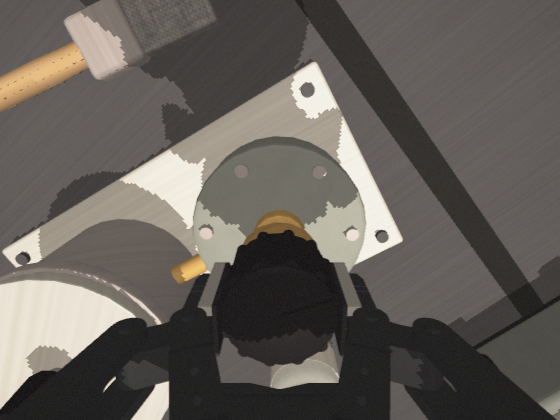

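The faint rib points the same way relative to the fingers in the wrist view at (305,308) as it did before gripping. So the knob has turned with the gripper, without slipping. Now the careful approach to the stop.

```bash
python3 - <<'E'
from h import *
q=np.load("qgrip.npy"); a=80.
def tq(n=3):
    v=[]
    for _ in range(n): v.append(robot.observe()["torque"][2]); robot.pause(.02)
    return np.mean(v)
while a<138:
    T=tq()
    if T<-.12: print(round(a,1),round(T,3))
    if T<-.44: break
    a+=.7 if T<-.15 else 1.5
    qq=q.copy(); qq[5]-=a; robot.goto_joints(qq)
h=[]
for _ in range(12):
    robot.pause(.05); h.append(robot.observe()["torque"][2])
o=robot.observe();print(a,o["time"],o["q"][5],np.round(h,3),o["gripper_width"],o["ft_force"])
np.save("a.npy",a)
cv2.imwrite("pics/w3.png",robot.grab_frame("wrist"))
E
```

```text
111.5 -0.135
113.0 -0.241
113.7 -0.338
114.4 -0.376
115.1 -0.443
115.10000000000001 17.1917 22.773720836513686 [-0.464 -0.449 -0.462 -0.451 -0.456 -0.494 -0.508 -0.434 -0.457 -0.42
 -0.473 -0.475] 0.04547268204350559 [ 4.61462731 -1.8474789   3.54794869]
```

View pics/w3.png

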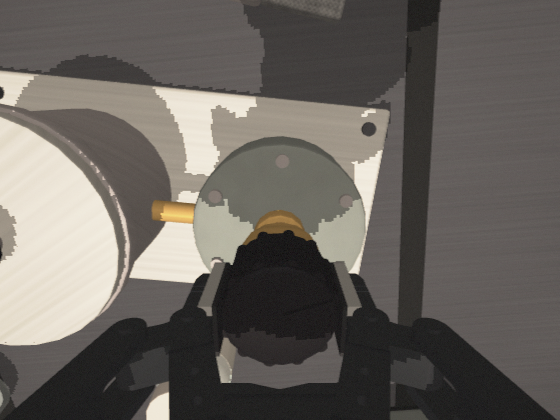

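The stop came at about 111° and the hold stayed at 0.46 N·m for over 0.6 s, which is a riser twist of about 0.058 rad. I'll relax the torque, release, and go to the lid.

```bash
python3 - <<'E'
from h import *
q=np.load("qgrip.npy"); a=float(np.load("a.npy"))
for d in (1.5,3,4.5):
    qq=q.copy(); qq[5]-=a-d; robot.goto_joints(qq)
print(robot.observe()["torque"][2])
robot.set_gripper(.085)
o=robot.observe();print(o["time"],o["torque"][2],o["gripper_width"])
robot.line_to([.5325,.3075,.32],vel=.15)
cv2.imwrite("pics/w4a.png",robot.grab_frame("wrist"))
robot.move_pose([.506,.1655,.31],[180,0,90])
o=robot.observe();print(o["time"],o["q"],o["tool_pos"])
c=robot.get_calibration("wrist");np.save("w4.npy",c,allow_pickle=True)
im=robot.grab_frame("wrist");cv2.imwrite("pics/w4.png",im)
print(proj(c,[[.506,.1655,.136]]))
E
```

```text
-0.054219430773719775
18.4667 -0.005464784419925103 0.08512512870789686
20.5583 [ 4.04272514e+00 -5.75849991e+00 -5.55459352e+00  9.02203122e+01
  7.75220548e-03  9.39325623e+01] [0.50598206 0.16571546 0.30975774]
[[279.92717346 210.20044096]]
```

View pics/w4a.png

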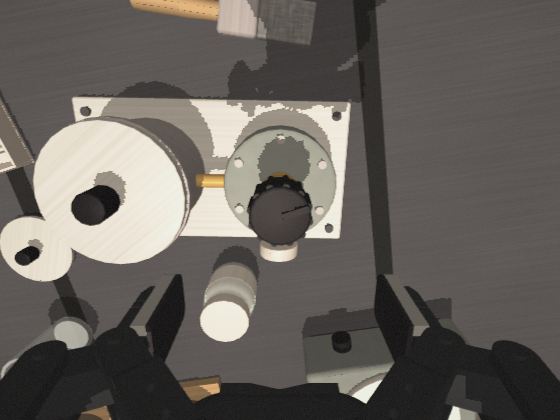

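View pics/w4.png

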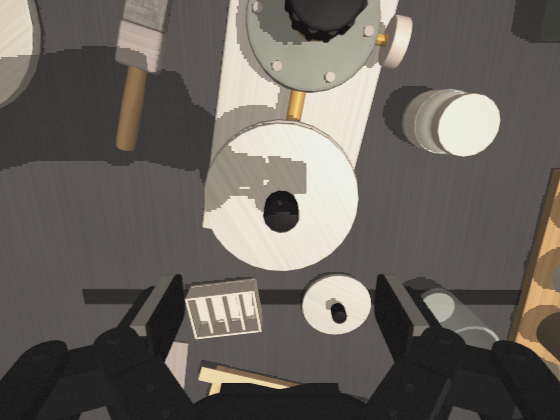

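The rib is clear in w4a, running from (282,213) to (310,206). The lid knob sits at (281,212) in w4, within about 1 mm of the prediction. I'll check the knob's turn from the rib directions before touching the lid.

```bash
python3 - <<'E'
from h import *
from scipy.spatial.transform import Rotation as Ro
c1=np.load("w1.npy",allow_pickle=True).item(); 
def ang(c,a,b,z=.159):
    d=onz(c,b,z)-onz(c,a,z); return np.degrees(np.arctan2(d[1],d[0]))
r0=ang(c1,(220+372/4.5,160+237/4.5),(220+425/4.5,160+213/4.5))
# w4a: same camera mount; in tool yaw of that picture: 60 + (115.1-4.5)
c=dict(c1); R1=cv2.Rodrigues(c1["rvec"])[0]; Z=Ro.from_euler("z",115.1-4.5,degrees=True).as_matrix()
p=np.array([.5325,.3075,0]); R=R1@Z.T; C1=-R1.T@c1["tvec"]; C=Z@(C1-p)+p+[0,0,.01]
c["rvec"]=cv2.Rodrigues(R)[0].ravel(); c["tvec"]=-R@C
r1=ang(c,(282,213),(310,206)); print(r0,r1,r1-r0)
print("unit yaw",np.degrees(np.arctan2(.3075-.1655,.5325-.506))-90)
E
```

```text
-4.155096225697431 95.42860628594221 99.58370251163964
unit yaw -10.57092402742245
```

The rib shows a turn of about 100–106° (≥1.74 rad), so the vent is open. On to the lid.

```bash
python3 - <<'E'
from h import *
p=[.506,.1655]
robot.line_to(p+[.24],vel=.15)
print(robot.line_to(p+[.195],vel=.06,guard=8))
o=robot.observe();print(o["tool_pos"],o["ft_force"])
robot.set_gripper(0.0); robot.pause(.15)
o=robot.observe();print(o["time"],o["gripper_width"],o["tool_pos"],o["ft_force"],o["torque"])
robot.line_to(p+[.215],vel=.05)
o=robot.observe();print(o["gripper_width"],o["ft_force"],o["torque"])
robot.line_to(p+[.31],vel=.12); robot.pause(.2)
o=robot.observe();print(o["time"],o["gripper_width"],o["tool_pos"],o["ft_force"],o["torque"])
cv2.imwrite("pics/w5.png",robot.grab_frame("wrist"));cv2.imwrite("pics/s5.png",robot.grab_frame("scene"))
E
```

```text
False
[0.50616884 0.16551301 0.19534302] [-0.15844599 -0.46971116 -0.12744777]
22.85 0.02519895268847849 [0.50628525 0.16552983 0.1954983 ] [-0.21210613  0.43333794  4.93251483] [ 0.01503913 -0.01681503  0.0028102 ]
0.025371568116068367 [-0.31712023  0.20011123 -5.04331664] [-0.03017626 -0.03301337 -0.01100724]
24.5417 0.02503922403082896 [0.50569906 0.16548024 0.30914479] [ 0.18528127 -0.39975433 -4.80160449] [ 0.00209587 -0.0168462  -0.0522128 ]
```

View pics/s5.png

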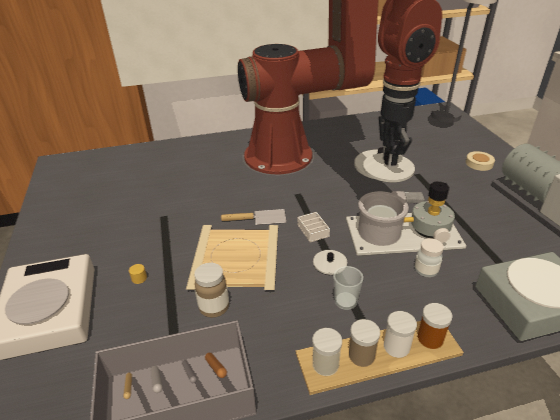

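View pics/w5.png

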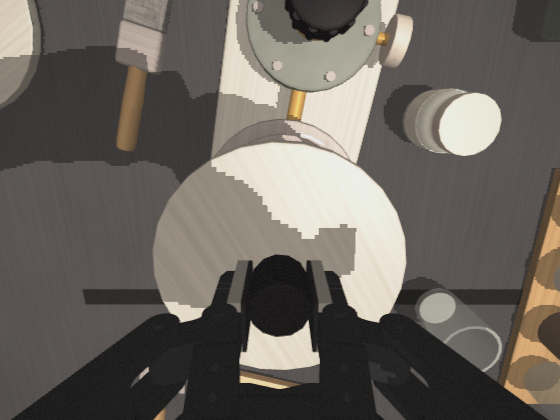

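The lid is held level with the pot now open below it, and the load is about 5 N. Before placing, I'll check the board's position and height against the scene view.

```bash
python3 - <<'E'
from m import *
im=cv2.imread("pics/s5.png")
cor=[(154,60),(480,145),(372,525),(55,440)]
P=[onz(ct,(275+a/5.5-.4,150+b/5.5-.4),.012) for a,b in cor]
print(proj(cs,P).round(1),proj(cs,[[.49,-.2427,.012]]))
v=cv2.resize(im[215:300,180:290],None,fx=6.5,fy=6.5,interpolation=cv2.INTER_CUBIC)
cv2.imwrite("pics/s5c.png",v)
E
```

```text
[[272.9 290.1]
 [185.7 290. ]
 [205.1 224.9]
 [275.4 224.8]] [[235.1836482  254.71867339]]
```

View pics/s5c.png

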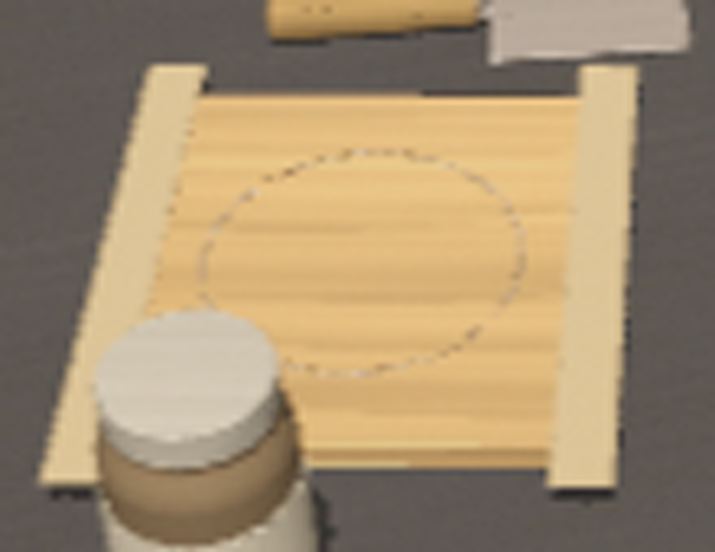

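```bash
python3 - <<'E'
from m import *
X,r=tri([ct,cs],[(322.8-.4,202.4-.4),(235.5,254.9)]);print("ring tri",X,r)
J=onz(ct,(347,153),.115);print("jar",J,np.hypot(*(J[:2]-[.49,-.2427])))
robot.line_to([.49,-.2427,.31],vel=.2)
robot.line_to([.49,-.2427,.15],vel=.12); robot.pause(.2)
o=robot.observe();print(o["time"],o["tool_pos"],o["ft_force"],o["gripper_width"])
hit=robot.line_to([.49,-.2427,.103],vel=.03,guard=3.5)
o=robot.observe();print(hit,o["time"],o["tool_pos"],o["tcp_rot"],o["ft_force"],o["torque"],o["gripper_width"])
cv2.imwrite("pics/s6.png",robot.grab_frame("scene"));cv2.imwrite("pics/t6.png",robot.grab_frame("top"))
E
python3 -c "
import cv2
cv2.imwrite('pics/s6c.png',cv2.resize(cv2.imread('pics/s6.png')[190:310,170:300],None,fx=5,fy=5,interpolation=2))"
```

```text
ring tri [ 0.49120937 -0.24160538  0.01216344] [0.00043335789978692524, 0.0004333578997869744]
jar [ 0.63580536 -0.31696694  0.115     ] 0.16363001279993228
28.5167 [ 0.49024582 -0.24287017  0.15052587] [-0.14831615  0.44909948 -5.74639188] 0.025168819391794096
True 29.7917 [ 0.48989053 -0.24262888  0.10749443] [-1.79978005e+02 -1.19195899e-02  9.00025357e+01] [-0.6627863   0.35779349  5.08888776] [0.04148274 0.0570451  0.01471275] 0.025137793731388445
```

View pics/s6c.png

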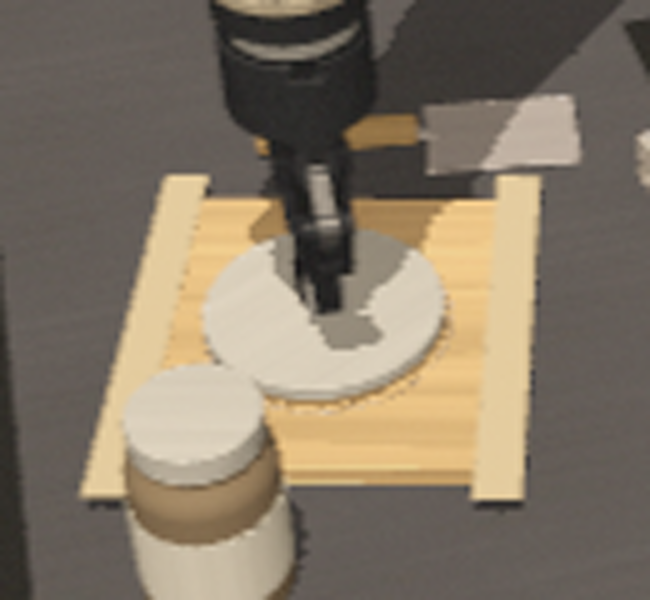

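The scene crop shows the lid standing over the ring. Contact came at TCP z = 0.1075, exactly where expected (0.1955 − 0.088), with the load gone. Now I release and retreat straight up.

```bash
python3 - <<'E'
from m import *
robot.set_gripper(.085); robot.pause(.1)
robot.line_to([.49,-.2427,.30],vel=.12); robot.pause(.2)
o=robot.observe();print(o["time"],o["ft_force"],o["gripper_width"])
c=robot.get_calibration("wrist");w=robot.grab_frame("wrist");s2=robot.grab_frame("scene");t2=robot.grab_frame("top")
cv2.imwrite("pics/w7.png",w);cv2.imwrite("pics/s7.png",s2);cv2.imwrite("pics/t7.png",t2)
pw,ps=proj(c,[[.49,-.2427,.048]])[0],proj(cs,[[.49,-.2427,.048]])[0];print(pw,ps)
def bl(im,p,r): x,y=map(int,p); return blob(im,x-r,y-r,x+r,y+r,50,p)
a,b=bl(w,pw,35),bl(s2,ps,12); print(a,b,tri([c,cs],[a[0],b[0]]))
E
```

```text
32.5667 [ 0.82841051  0.31829883 -0.11242947] 0.08505321467491818
[280.49291488 185.24526924] [234.05599791 244.5855994 ]
(array([276.62678063, 184.13105413]), array([ 22,  21,  26,  30, 351], dtype=int32), array([279.95283127, 185.36792374])) (array([233.3960396 , 244.28712871]), array([  7,   6,  10,  13, 101], dtype=int32), array([233.5       , 244.16666698])) (array([ 0.4859042 , -0.24308468,  0.04540962]), [0.0008775812948459342, 0.0008775812948459638])
```

View pics/w7.png

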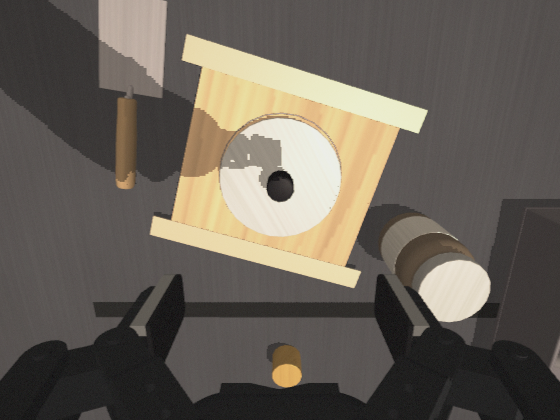

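View pics/s7.png

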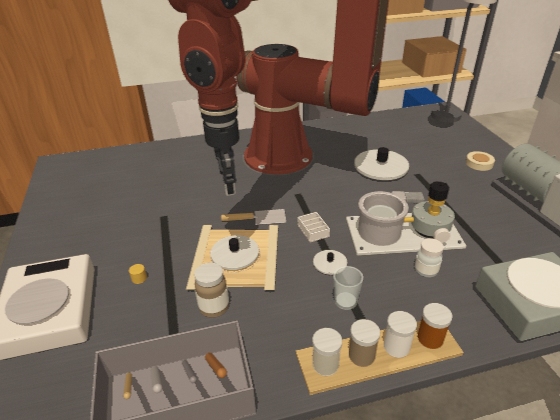

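The lid stands level in the middle of the board: its knob is at wrist (280,185) and scene (233,244), both close to the predictions. The other objects show no visible movement. Handing in.

```bash
python3 - <<'E'
from plant import robot
robot.job_done(); print(robot.observe()["time"])
E
```

```text
the job is handed in; nothing more can be done
the job is handed in; nothing more can be done
```

The job is handed in: the vent is open and the lid stands on the plywood board over the pencilled ring. No verdict is reported. The last clock reading was 32.6 s of the 61 s allowed.

- **Vent:** The knob broke loose at about 0.53 N·m. I turned it on to its stop at about 111° of gripper turn and held it there at about 0.46 N·m (riser about 0.058 rad) for over 0.6 s. I eased off before letting go. The torque readings never went above about 0.53 N·m, which is roughly half the mount's limit.
- **Lid:** I lifted it off by its knob and set it down at 0.03 m/s, guarded. Contact came at the expected height, with its underside on the board. I then released it and withdrew straight up.

**Last checks:**
- **Lid position:** The two-view measurement of the lid knob after release was (0.486, -0.243, 0.045), against a board centre of (0.490 to 0.491, -0.242). That is within about 5 mm, and the lid looked level and upright.
- **Bystanders:** They looked unmoved in the last scene picture, by eye only, and the tool force was near zero.

**One disagreement:** The rib on the knob, seen after release, gave about 100° from a short, crude segment in the first picture. Allowing for the unit's own yaw it comes to about 106°, still short of the 111° gripper turn. All three are well past the 80° (1.4 rad) needed.

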